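# Sweep counted tablets into the tray's trough

### The job

The tablets on the counting tray have been counted: take the scraper from its stand and sweep all five off the plate into the trough, never touching a tablet with the fingers. Then stand the scraper back fully down in its stand and shut the trough's lid flat over the tablets; leave everything else where it is.

Things in the scene. Friction and masses are not known exactly. Their poses are not given: they have to be found in the camera images.
- tray: Steel tablet counting tray, fixed, 128 mm (its x) by 209 mm (its y), origin at the centre of its underside, z up. From y = -100 to +45 mm: flat plate, top at z = 30 mm, 118 mm wide inside (x = -59 to +59) between 5 mm rims that rise to z = 40 mm on both sides and at the back (y = -100 to -105). At y = +45 mm the plate ends without a rim and drops sheer into the trough.
- trough (a point): Centre of the trough's floor, at (0, 71, 7) mm in the tray's frame. The trough runs from y = +45 to +97 mm there, as wide as the plate; its outer wall (y = 97 to 104 mm) ends at z = 31 mm.
- plate_back (a point): Point on the plate's top in the clear strip behind the tablets, at (0, -80, 30) mm in the tray's frame; no tablet centre starts further back than y = -46 mm.
- trough_lid (a joint): White lid of the trough, 112 by 62 mm, 4 mm thick, hinged on the trough's outer wall (axis along the tray's x through (0, 101, 35) mm in the tray's frame). Rad: 0 = shut, level, its top at z = 37 mm; pi/2 = upright; 2.1 = leaning outward on its stop. Starts open at 1.65 to 2.05. A friction hinge: it stays where it is left, moves under about 1 N at its edge, and must be brought all the way down.
- lid_edge (a point): Middle of the lid's free edge, 60 mm from the hinge axis.
- scraper: Hand scraper: blade 106 mm long (its x), with a rubber lip 6 mm thick (its y; 3 mm above the lip), and along its top a grey grip bar 96 mm long, 18 mm thick, 28 mm high (z = 52 to 80 mm); about 0.14 kg. Origin at the centre of the lip's lower edge, z up. The same both ways round. It starts standing in its stand, blade along the stand's x.
- scraper_grip (a point): Centre of the scraper's grip bar, 66 mm above the lip's lower edge.
- stand: White stand for the scraper, fixed: base 144 mm (x) by 64 mm (y), 6 mm thick, origin at the centre of its underside. V slot along its x, closed at both ends: 116 mm long inside, about 9 mm wide at the bottom, 23 mm at the mouth, floor at z = 6 mm, top at z = 34 mm. A parked scraper stands on the slot's floor, its origin 6 mm over the stand's.
- tablet_bottle: White screw-capped tablet bottle, 56 mm across, 85 mm high, origin at the centre of its underside; a bystander.
- spare_tape: Roll of tape lying flat, 46 mm across, 19 mm high, origin under its centre; a bystander.
- black_marker: Black marker lying flat, 136 mm long (its y), origin under its middle; a bystander.
- tablet_1: Round brown scored tablet, 22 mm across and 7 mm thick, 10 g, origin at the centre of its underside; it starts lying flat on the tray's plate.
- tablet_2: Round brown scored tablet, 22 mm across and 7 mm thick, 10 g, origin at the centre of its underside; it starts lying flat on the tray's plate.
- tablet_3: Round brown scored tablet, 22 mm across and 7 mm thick, 10 g, origin at the centre of its underside; it starts lying flat on the tray's plate.
- tablet_4: Round brown scored tablet, 22 mm across and 7 mm thick, 10 g, origin at the centre of its underside; it starts lying flat on the tray's plate.
- tablet_5: Round brown scored tablet, 22 mm across and 7 mm thick, 10 g, origin at the centre of its underside; it starts lying flat on the tray's plate.
Not all that is in view belongs to the job. Leave any turquoise look-alike of the tray alone.

How it is judged:
By the outcome, as a careful person would: the job done as asked, in the order asked, and still so for the second after the job is handed in, with the robot touching nothing.
It also fails if it takes over 72 s, if anything falls off the work surface, if the arm or the gripper's body presses on something with over 40 N, if the wrist force passes 120 N, or if a joint passes its speed limit or range.

### The arm

A 6-joint arm with a two-finger parallel gripper is mounted at the origin on a cart in front of the work surface, level with it; the furniture and walls round the work are solid. World frame = base frame: x ahead of the robot, y to its left, z up, the work surface at z = 0. Lengths are in mm, angles in rad, forces in N, time in s.
With the tool pointing down it reaches from about 350 to 775 mm from the base axis. Payload 7.3 kg.
Tool frame: the origin (TCP) lies at the very end of the fingers, on their centre line; the grasp point (between the pads) lies 19 mm behind it; z points along the fingers, y is the line along which they close (so a half turn about z gives the same grasp; the last joint's range is limited). The gripper opens to 92 mm and grips with 3 to 60 N. Pads are 19 mm wide; open, the fingers measure 130 mm over their backs; the gripper's body (75 mm by 190 mm) begins 47 mm behind the grasp point.
Start: joints at [0.979, 0.342, 1.524, -0, 1.275, -0.146], TCP at [226.358, 473.716, 226.741] pointing down, gripper open.
Joint ranges: [-2.53, 2.53], [-0.77, 2.02], [0.04, 2.7], [-1, 4.14], [0.28, 2.66], [-3.11, 3.11]. Speed limits (rad/s): [2.57, 2.57, 3.14, 3.14, 3.14, 3.14].

### API

Orientations are given as [roll, pitch, yaw] about the fixed x, y, z axes, in that order (R = Rz(yaw) Ry(pitch) Rx(roll)).
In Python, from plant import get_obs, vision, workorder gives the robot as it stands.
- The arm moves only by the shell command python3 -m pendant 'ROWS' [OPENING]. ROWS is a JSON object of lists of equal length, an entry for each row: "dp": the shift along the tool's x, y, z in m, a list of three; "rotation": the turn, a rotation vector about the tool's x, y, z in rad, a list of three. A call has 1 to 8 rows; each row is the pose to reach, as a shift and turn from the pose commanded when the call began, along the tool's axes at that moment; what a row does not reach only later rows make up. A row lasts 1/8 s, in which the tool goes at most 62.5 mm and 10.7 degrees, less where a joint would pass 70% of its speed; a pose out of reach is approached as far as the arm can. A call with a gripper value outside its range is refused whole. OPENING is the finger opening in m, from 0 to 0.0918, set as the call begins (- or left out, the last holds). The fingers move at their own pace and stop on an object; the grip force is fixed at half the most. Time passes only in rows, so rows that repeat a pose let the fingers close. It gives the time, the measured TCP pose, the force, the opening and the grip force at its end, in the units of the state.
- get_obs(): the state, without advancing time (a new reading comes with each control period).
- vision.capture(name): name is "side" or "top" or "wrist"; returns a dict with "pixels" (384x512x3 uint8, red, green, blue), "vfov" (degrees; the focal length in pixels is half the picture's height over the tangent of half this angle, whatever the lens; pixels are square), "cx", "cy" (the principal point, pixels), "pose" (4x4, takes a point from camera to world coordinates); the wrist camera has in their place "T_tool_cam" (4x4, takes a point from camera to tool coordinates, whose origin is the TCP and whose axes are the flange's). Camera axes: x right, y up, looking along -z (the intrinsics and any distortion apply to the point x, -y, -z); pixel columns grow to the right and rows downward; lengths in mm; the calibration is good to about 2 mm. The wrist camera is an equidistant fisheye: a pixel r from the principal point sees the ray r / f radians off the axis. A picture is of the moment at which its call begins: read the wrist's pose just before it. There is no depth.
- workorder.close_job(): hands the job in; it is judged then, once.
The state is a dict: "time": time; "joint_positions": joint angles; "dq": joint speeds; "tau": joint torques, N m; "tool_pos": TCP position; "tcp_rot": TCP orientation; "contact_force": force on the tool from outside, world axes, zero at the start; "moment": the same for the moment, N m; "grip_width": finger opening in mm; "finger_force": force on a finger pad.
Only numpy, scipy, OpenCV 4.12 (cv2) and the standard library are available. Lean on these libraries where they do the work, as an engineer would, in place of code of your own. Each camera call takes 0.05 s, during which the arm holds its last target. There are 200 camera calls.

## Working session

There is one attempt and no reset: what is moved stays moved. The work goes in short steps, Python scripts to look and compute and a shell command to move; the robot and the scene stay as the last step left them, time stands still between calls to the robot, and variables do not carry over. Pictures are saved under pics/ and viewed, at most 10 in all, crops included, and the job is handed in when it is done.

```bash
mkdir -p pics; ls; python3 - <<'E'
from plant import get_obs, vision
import cv2
o=get_obs(); print(o)
for n in ("side","top"):
    c=vision.capture(n); print(n,c["vfov"],c["cx"],c["cy"],c["pose"].tolist() if hasattr(c["pose"],"tolist") else c["pose"], c.keys())
    cv2.imwrite(f"pics/{n}0.png",c["pixels"][:,:,::-1])
E
```

```text
pics
{'time': 0.0, 'joint_positions': array([ 9.79057190e-01,  3.42703663e-01,  1.52505259e+00,  3.33242920e-06,
        1.27542238e+00, -1.45995346e-01]), 'dq': array([-1.42788951e-03,  2.16482860e-04, -4.50508635e-04, -7.40078249e-05,
        6.81613943e-05,  4.66254628e-04]), 'tau': array([-5.41553181e-04, -4.31243491e+01, -2.44224930e+01,  7.16901803e-02,
        5.59424073e-02, -1.41549922e-04]), 'tool_pos': array([226.07622563, 473.35138961, 226.04245834]), 'tcp_rot': array([-3.14002401e+00, -2.33876636e-04,  2.69584771e+00]), 'contact_force': array([-0.34036465,  0.46212121,  0.47379977]), 'moment': array([ 0.01411992, -0.00585824, -0.03325691]), 'finger_force': 0.0, 'grip_width': 91.63692842887511}
side 50.829260809328254 251.8058725342979 195.99084144823945 [[-0.9223840687798827, 0.23050104539715774, -0.3099627360375538, 88.15004848696046], [-0.3861882816900223, -0.5671989997606377, 0.7274227833631829, 1188.5884929221518], [-0.008138841832647214, 0.7906671630600006, 0.6121921238567788, 994.8726745917039], [0.0, 0.0, 0.0, 1.0]] dict_keys(['pixels', 'vfov', 'cx', 'cy', 'pose'])
top 45.48976728149727 261.67807325510597 184.99549930693934 [[0.009042093290572878, 0.9936920698000821, -0.11177795384311405, 416.3566483148232], [-0.9997959617584694, 0.006964736737854932, -0.018961204962483973, 76.13856180550397], [-0.018063094983460894, 0.11192659585014247, 0.9935522944168652, 1474.7911240942635], [0.0, 0.0, 0.0, 1.0]] dict_keys(['pixels', 'vfov', 'cx', 'cy', 'pose'])
```

View pics/top0.png

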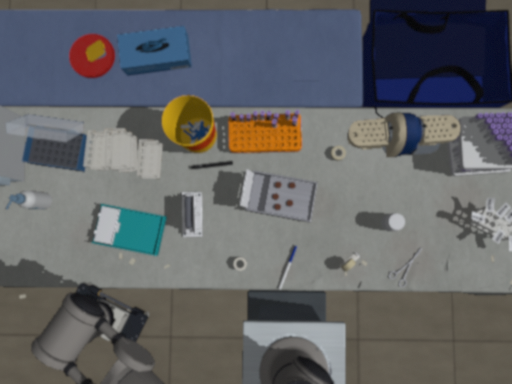

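View pics/side0.png

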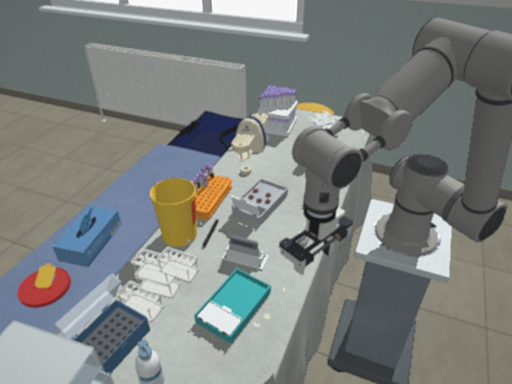

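The top view shows the tray at about (280,195), with its lid and trough on the left at (245,187). The stand and scraper are at (192,214), and the turquoise decoy at (128,230). I'll enlarge the area.

```bash
python3 - <<'E'
import cv2,numpy as np
t=cv2.imread("pics/top0.png")[155:255,172:332]; t=cv2.resize(t,(800,500),interpolation=cv2.INTER_CUBIC)
cv2.imwrite("pics/topcrop.png",t)
E
cat > h.py <<'E'
import numpy as np,cv2
from plant import get_obs,vision
from scipy.spatial.transform import Rotation as R
def ray(c,u,v,T=None):
    h=c["pixels"].shape[0]; f=h/2/np.tan(np.radians(c["vfov"])/2)
    x,y=u-c["cx"],v-c["cy"]
    if T is None: T=np.array(c["pose"]); d=np.array([x/f,-y/f,-1])
    else:
        r=np.hypot(x,y)+1e-9; a=r/f; d=np.array([np.sin(a)*x/r,-np.sin(a)*y/r,-np.cos(a)])
    return T[:3,3],T[:3,:3]@d
def onz(c,u,v,z,T=None):
    o,d=ray(c,u,v,T); return o+d*(z-o[2])/d[2]
def proj(c,p,T=None):
    h=c["pixels"].shape[0]; f=h/2/np.tan(np.radians(c["vfov"])/2)
    w=T is not None
    T=np.array(c["pose"]) if T is None else T
    q=T[:3,:3].T@(np.array(p)-T[:3,3]); x,y,z=q[0],-q[1],-q[2]
    if w:
        r=np.hypot(x,y); a=np.arctan2(r,z); return c["cx"]+f*a*x/r,c["cy"]+f*a*y/r
    return c["cx"]+f*x/z,c["cy"]+f*y/z
def toolT():
    o=get_obs(); T=np.eye(4); T[:3,:3]=R.from_euler("xyz",o["tcp_rot"]).as_matrix(); T[:3,3]=o["tool_pos"]; return T
def wrist():
    T=toolT(); c=vision.capture("wrist"); return c,T@np.array(c["T_tool_cam"])
E
```

```text
(no output)
```

View pics/topcrop.png

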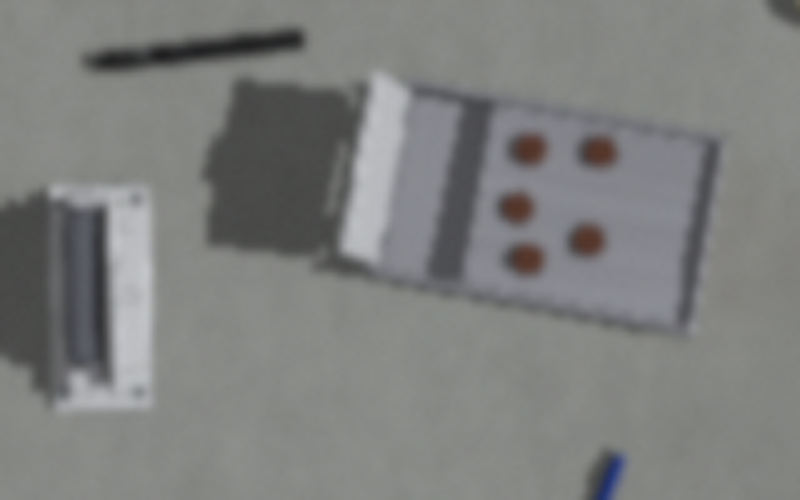

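The crop shows the stand base with corners at about (50,187), (150,187), (155,408) and (57,410). The tray's back corners are at (720,137) and (692,333), and the five tablets lie at x=515–600. I'll compute rough poses, then refine them with the wrist camera.

```bash
python3 - <<'E'
from h import *
c=vision.capture("top")
f=lambda u,v,z: onz(c,172+(u+.5)/5-.5,155+(v+.5)/5-.5,z)
st=[f(*p,6) for p in [(50,187),(150,187),(155,408),(57,410)]]
for s in st: print("st",s.round(1))
print("stand c",np.mean(st,0).round(1), np.linalg.norm(st[1]-st[0]),np.linalg.norm(st[1]-st[2]))
b=[f(720,137,40),f(692,333,40)]; print("tray back",b[0].round(1),b[1].round(1),np.linalg.norm(b[0]-b[1]))
for p in [(527,150),(598,152),(516,208),(587,241),(525,260)]: print("tab",f(*p,37).round(1))
for p in [(490,102),(462,280)]: print("edge",f(*p,30).round(1))
for p in [(85,62),(303,38)]: print("marker",f(*p,8).round(1))
for p in [(375,72),(410,85),(378,262),(340,250)]: print("lid",f(*p,35).round(1),f(*p,90).round(1))
E
```

```text
st [557.  362.9   6. ]
st [557.5 298.    6. ]
st [415.6 291.5   6. ]
st [413.8 354.3   6. ]
stand c [486.  326.7   6. ] 64.81711476846051 141.98248934631118
tray back [588.5 -66.2  40. ] [465.2 -48.3  40. ] 124.57018159201183
tab [579.7  55.2  37. ]
tab [578.8  10.4  37. ]
tab [542.9  61.9  37. ]
tab [522.4  17.2  37. ]
tab [510.2  56.1  37. ]
edge [611.1  78.8  30. ]
edge [497.7  95.6  30. ]
marker [638.5 342.    8. ]
marker [655.2 200.5   8. ]
lid [629.2 152.   35. ] [621.  149.1  90. ]
lid [621.  129.7  35. ] [613.1 127.6  90. ]
lid [508.3 148.6  35. ] [504.8 145.8  90. ]
lid [515.7 172.6  35. ] [511.9 169.   90. ]
```

```bash
cat >> h.py <<'E'
def go(p,yaw,cmd=None):
    """dp (m) and rotvec in tool axes from commanded (or measured) pose to tool-down pose at p, yaw"""
    T=toolT() if cmd is None else cmd
    W=R.from_euler("xyz",[np.pi,0,yaw]).as_matrix()
    dp=T[:3,:3].T@(np.array(p)-T[:3,3])/1000; rv=R.from_matrix(T[:3,:3].T@W).as_rotvec()
    print("dp",dp.round(4),"rot",rv.round(4))
E
python3 - <<'E'
from h import *
go([470,300,240],3.195)
E
```

```text
dp [-0.2948 -0.0514 -0.0138] rot [-0.0011 -0.0005 -0.4992]
```

```bash
python3 -m pendant '{"dp":[[-0.06,-0.01,-0.014],[-0.12,-0.02,-0.014],[-0.18,-0.03,-0.014],[-0.24,-0.041,-0.014],[-0.295,-0.051,-0.014],[-0.295,-0.051,-0.014],[-0.295,-0.051,-0.014]],"rotation":[[0,0,-0.1],[0,0,-0.2],[0,0,-0.3],[0,0,-0.4],[0,0,-0.5],[0,0,-0.5],[0,0,-0.5]]}' 0.0918
python3 - <<'E'
from h import *
c,T=wrist(); print(np.round(T,3).tolist(),c["vfov"],c["cx"],c["cy"])
cv2.imwrite("pics/w1.png",c["pixels"][:,:,::-1])
print(get_obs()["tool_pos"],get_obs()["tcp_rot"])
E
```

```text
time: 1.02
tool_pos: [470.0, 300.6, 240.3]
tcp_rot: [3.142, -0.001, -3.089]
contact_force: [-0.4, 0.2, 0.1]
grip_width: 91.7
finger_force: 0.0
[[-0.053, -0.958, -0.281, 392.528], [0.999, -0.051, -0.015, 295.876], [-0.0, -0.282, 0.96, 398.728], [0.0, 0.0, 0.0, 1.0]] 65.70646984690485 254.09762634995792 193.68390409650516
[469.58101853 301.06558091 240.5165106 ] [ 3.14142258e+00 -9.45726882e-04 -3.08737707e+00]
```

View pics/w1.png

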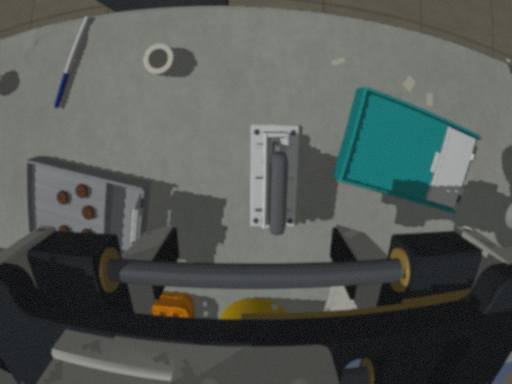

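The wrist view shows the stand at (250–300, 125–228), the grip bar at (272–287, 147–235) and the tray at left (28–145, 158–245). I'll compute positions from masks.

```bash
python3 - <<'E'
from h import *
c,T=wrist(); im=c["pixels"][:,:,::-1].copy()
hsv=cv2.cvtColor(im,cv2.COLOR_BGR2HSV)
np.save("/tmp/w.npy",im)
m=((hsv[...,2]>165)&(hsv[...,1]<40)).astype(np.uint8); m[:, :235]=0;m[:,315:]=0;m[:110]=0;m[240:]=0
cn,_=cv2.findContours(m,0,1); k=np.vstack([x for x in cn if cv2.contourArea(x)>30])[:,0,:]
P=np.array([onz(c,u,v,6,T)[:2] for u,v in k],np.float32); r=cv2.minAreaRect(P); print("stand rect",r)
crop=im[110:245,235:315]; cv2.imwrite("pics/w1c.png",np.hstack([cv2.resize(crop,(400,600*135//120//1)[0:1]+(675,)) ])[:600])
# grip bar dark grey
g=((hsv[...,2]<125)&(hsv[...,2]>70)).astype(np.uint8)
for v in range(150,236,8): 
    print(v, im[v,262:300].mean(1).astype(int).tolist())
E
```

```text
stand rect ((470.40313720703125, 317.4535827636719), (110.96063995361328, 42.1504020690918), 2.9807300567626953)
150 [166, 172, 167, 147, 113, 89, 79, 80, 81, 77, 67, 58, 78, 95, 107, 105, 105, 93, 80, 73, 77, 77, 80, 83, 89, 91, 91, 91, 93, 96, 95, 92, 94, 95, 93, 86, 75, 67]
158 [170, 174, 170, 144, 109, 86, 78, 78, 75, 78, 81, 85, 86, 83, 84, 82, 78, 79, 70, 70, 71, 61, 57, 56, 66, 77, 89, 94, 95, 92, 94, 93, 93, 95, 93, 84, 73, 70]
166 [175, 179, 169, 140, 100, 80, 74, 66, 67, 78, 87, 87, 89, 88, 87, 86, 80, 79, 77, 72, 68, 65, 53, 50, 58, 72, 87, 92, 95, 93, 92, 95, 95, 90, 91, 76, 71, 72]
174 [171, 176, 166, 135, 98, 80, 71, 61, 69, 79, 85, 89, 85, 87, 84, 84, 83, 80, 77, 70, 68, 60, 52, 51, 58, 71, 86, 92, 96, 92, 94, 93, 95, 93, 86, 77, 69, 70]
182 [172, 174, 162, 130, 98, 78, 65, 55, 68, 79, 88, 87, 85, 85, 84, 83, 80, 77, 74, 71, 65, 62, 57, 55, 68, 77, 87, 91, 94, 93, 94, 94, 92, 91, 82, 76, 67, 67]
190 [171, 171, 157, 124, 92, 76, 66, 64, 72, 80, 88, 87, 86, 85, 83, 83, 79, 78, 73, 69, 65, 59, 52, 51, 72, 87, 93, 94, 94, 95, 96, 92, 93, 86, 80, 70, 66, 70]
198 [174, 173, 151, 116, 89, 77, 65, 62, 74, 84, 88, 86, 84, 83, 86, 79, 77, 72, 73, 67, 64, 58, 52, 58, 73, 86, 92, 94, 93, 94, 91, 92, 89, 83, 74, 72, 66, 68]
206 [165, 166, 147, 110, 85, 75, 69, 71, 78, 87, 90, 85, 83, 84, 85, 80, 79, 76, 73, 69, 57, 57, 55, 66, 81, 87, 92, 92, 95, 94, 96, 91, 88, 79, 73, 71, 68, 66]
214 [166, 166, 140, 107, 79, 72, 62, 70, 78, 88, 87, 86, 85, 81, 80, 76, 74, 75, 72, 66, 61, 53, 59, 75, 91, 97, 94, 96, 91, 93, 92, 91, 85, 74, 72, 68, 67, 68]
222 [168, 160, 134, 100, 81, 74, 70, 75, 84, 86, 89, 87, 81, 85, 82, 77, 79, 73, 72, 66, 58, 51, 58, 70, 76, 69, 58, 62, 64, 74, 88, 89, 79, 71, 76, 85, 85, 82]
230 [118, 121, 119, 120, 120, 119, 109, 99, 90, 88, 86, 86, 82, 79, 77, 79, 74, 71, 70, 64, 61, 76, 99, 114, 120, 121, 122, 121, 120, 122, 123, 122, 121, 123, 122, 123, 119, 120]
```

```bash
python3 - <<'E'
import numpy as np,cv2
im=np.load("/tmp/w.npy"); a=cv2.resize(im[112:242,230:320],None,fx=4.5,fy=4.5,interpolation=2)
b=cv2.resize(im[150:260,15:155],None,fx=2.7,fy=4.5,interpolation=2)
h=585; o=np.zeros((h,800,3),np.uint8); o[:a.shape[0],:a.shape[1]]=a; o[:b.shape[0],415:415+b.shape[1]]=b; cv2.imwrite("pics/w1d.png",o)
E
```

```text
(no output)
```

View pics/w1d.png

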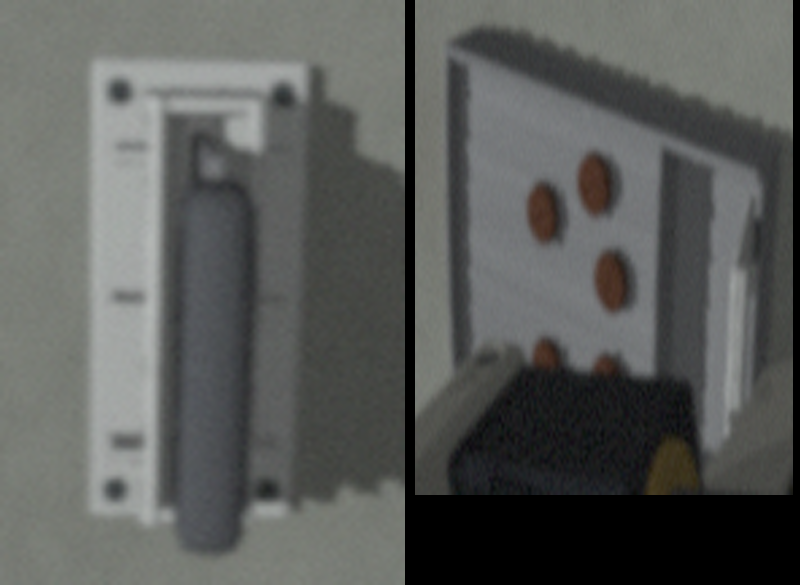

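The close crop shows the stand's corners clearly at (92,62), (310,64), (298,515) and (90,515). The bar's ends are at (219,185) and (210,553). On the right are the tray, its plate edge at x≈660 and the lid.

```bash
python3 - <<'E'
from h import *
c,T=wrist()
f=lambda u,v,z: onz(c,230+(u+.5)/4.5-.5,112+(v+.5)/4.5-.5,z,T)
g=lambda u,v,z: onz(c,15+(u-414.5)/2.7-.5,150+(v+.5)/4.5-.5,z,T)
st=np.array([f(*p,6) for p in [(92,62),(310,64),(298,515),(90,515)]]); print(st.round(1),"c",st.mean(0).round(1))
print("sizes",[np.linalg.norm(st[i]-st[(i+1)%4]).round(1) for i in range(4)])
a=[f(219,185,86),f(210,553,86)]; print("bar",a[0].round(1),a[1].round(1),((a[0]+a[1])/2).round(1),np.linalg.norm(a[0]-a[1]))
for v,l,r in[(220,186,252),(370,183,250),(500,179,246)]: print("w",f(l,v,86).round(1),f(r,v,86).round(1))
print("sh yaw",np.arctan2(*(a[1]-a[0])[[1,0]]))
for n,p in dict(backcorner=((450,45),40),frontcorner=((760,170),31),edge=((663,148),30),edge2=((657,370),30),back2=((455,370),40)).items(): print(n,g(*p[0],p[1]).round(1))
for p in [(543,212),(595,183),(612,280),(546,355),(606,368)]: print("tab",g(*p,37).round(1))
for p in [(756,200),(735,268)]: print("lid",g(*p,95).round(1),g(*p,37).round(1))
E
```

```text
[[414.3 292.4   6. ]
 [410.7 356.3   6. ]
 [552.5 365.6   6. ]
 [555.8 299.2   6. ]] c [483.3 328.4   6. ]
sizes [np.float64(64.0), np.float64(142.1), np.float64(66.5), np.float64(141.7)]
bar [437.  324.7  86. ] [531.4 329.8  86. ] [484.2 327.3  86. ] 94.49167829392472
w [445.9 317.5  86. ] [445.  333.2  86. ]
w [483.  319.3  86. ] [482.1 335.8  86. ]
w [517.1 320.8  86. ] [516.3 337.8  86. ]
sh yaw 0.053931924645328144
backcorner [462.4 -44.5  40. ]
frontcorner [499.5 152.   31. ]
edge [495.4  96.   30. ]
edge2 [571.6  83.5  30. ]
back2 [583.8 -66.2  40. ]
tab [518.7  17.7  37. ]
tab [506.8  55.6  37. ]
tab [539.   62.5  37. ]
tab [570.7  10.2  37. ]
tab [570.9  53.4  37. ]
lid [488.6 174.8  95. ] [507.1 151.6  37. ]
lid [507.4 163.8  95. ] [529.4 138.5  37. ]
```

```bash
python3 - <<'E'
from h import *
go([484,327.7,55],3.1956)
E
```

```text
dp [-0.016   0.0253  0.1858] rot [ 0.0002 -0.0002  0.0016]
```

```bash
python3 -m pendant '{"dp":[[-0.016,0.0253,0.03],[-0.016,0.0253,0.08],[-0.016,0.0253,0.12],[-0.016,0.0253,0.15],[-0.016,0.0253,0.175],[-0.016,0.0253,0.185],[-0.016,0.0253,0.185],[-0.016,0.0253,0.185]],"rotation":[[0,0,0],[0,0,0],[0,0,0],[0,0,0],[0,0,0],[0,0,0],[0,0,0],[0,0,0]]}'
python3 -m pendant '{"dp":[[0,0,0],[0,0,0],[0,0,0],[0,0,0],[0,0,0],[0,0,0],[0,0,0],[0,0,0]],"rotation":[[0,0,0],[0,0,0],[0,0,0],[0,0,0],[0,0,0],[0,0,0],[0,0,0],[0,0,0]]}' 0.0
```

```text
time: 2.17
tool_pos: [485.7, 327.2, 57.0]
tcp_rot: [3.141, 0.002, -3.087]
contact_force: [0.6, 0.4, 0.3]
grip_width: 92.1
finger_force: 0.0
time: 3.18
tool_pos: [485.1, 326.7, 55.7]
tcp_rot: [3.141, 0.0, -3.087]
contact_force: [0.2, 0.5, -1.2]
grip_width: 17.7
finger_force: 30.0
```

```bash
python3 -m pendant '{"dp":[[0,0,-0.005],[0,0,-0.02],[0,0,-0.05],[0,0,-0.09],[0,0,-0.13],[0,0,-0.14],[0,0,-0.14]],"rotation":[[0,0,0],[0,0,0],[0,0,0],[0,0,0],[0,0,0],[0,0,0],[0,0,0]]}'
python3 - <<'E'
from h import *
go([600,-110,195],2.992)
E
```

```text
time: 4.05
tool_pos: [485.1, 326.6, 196.1]
tcp_rot: [3.141, 0.001, -3.087]
contact_force: [0.7, -0.0, -2.0]
grip_width: 17.9
finger_force: 30.0
dp [-0.0911 -0.4422  0.001 ] rot [0.0005 0.0009 0.2038]
```

```bash
python3 -m pendant '{"dp":[[-0.01,-0.04,0],[-0.02,-0.1,0],[-0.033,-0.16,0],[-0.045,-0.22,0],[-0.057,-0.28,0],[-0.07,-0.34,0],[-0.08,-0.4,0],[-0.09,-0.442,0]],"rotation":[[0,0,0.025],[0,0,0.05],[0,0,0.075],[0,0,0.1],[0,0,0.125],[0,0,0.15],[0,0,0.175],[0,0,0.204]]}'
python3 -m pendant '{"dp":[[0,0,0],[0,0,0],[0,0,0]],"rotation":[[0,0,0],[0,0,0],[0,0,0]]}'
python3 - <<'E'
from h import *
c,T=wrist(); im=c["pixels"][:,:,::-1].copy(); np.save("/tmp/w2.npy",im); np.save("/tmp/T2.npy",T)
cv2.imwrite("pics/w2.png",cv2.resize(im,(800,600),interpolation=2))
E
```

```text
time: 5.05
tool_pos: [598.2, -112.4, 193.4]
tcp_rot: [3.141, -0.004, 2.989]
contact_force: [0.2, -0.1, -1.2]
grip_width: 17.9
finger_force: 30.0
time: 5.42
tool_pos: [598.5, -108.4, 195.1]
tcp_rot: [3.141, -0.001, 2.993]
contact_force: [0.2, -0.0, -1.4]
grip_width: 18.0
finger_force: 30.0
```

View pics/w2.png

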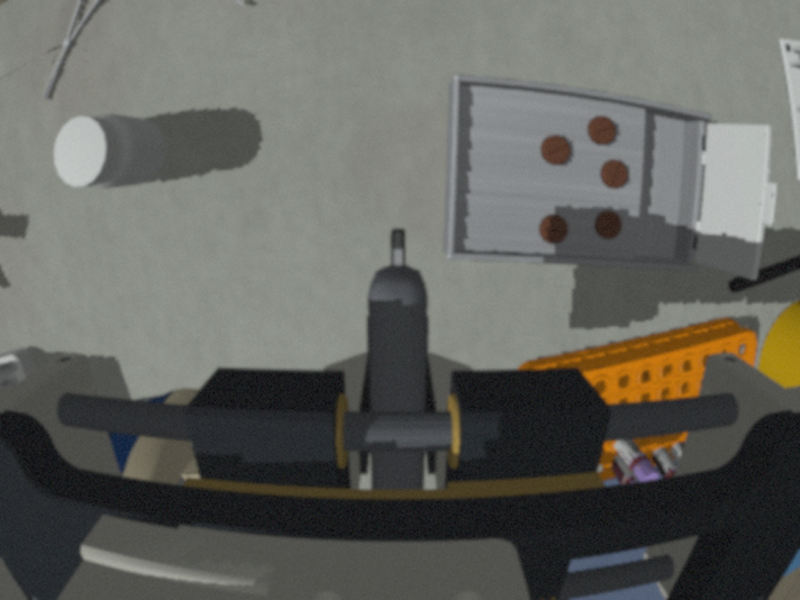

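The whole tray is visible. The rim's back corners are at (456,76) and (447,258), the plate's edge at x≈643 and the tablets around (555–615, 130–228). The lid leans outward at (700–770, 123–278).

```bash
python3 - <<'E'
from h import *
c=vision.capture("wrist"); T=np.load("/tmp/T2.npy")
g=lambda u,v,z: onz(c,(u+.5)/1.5625-.5,(v+.5)/1.5625-.5,z,T)
A=g(456,76,40);B=g(447,258,40);E1=g(646,110,30);E2=g(639,258,35)
print("A",A,"B",B,np.linalg.norm(A-B)); 
E=g(646,110,30);Em=g(643,200,30);print("edge",E,Em)
F=g(712,116,40); print("F",F,np.linalg.norm(F-A))
Bf=g(700,266,33); print("Bf",Bf, np.linalg.norm(Bf-B))
# tray fit: known tray pts
P=np.array([[-64,-105],[64,-105]]);Q=np.array([A[:2],B[:2]])
print("yaw back",np.arctan2(*(B-A)[[1,0]]),"yaw edge",np.arctan2(*(Em-E)[[1,0]]),"yaw side",np.arctan2(-(F-A)[0],(F-A)[1]))
yaw=np.mean([np.arctan2(*(B-A)[[1,0]]),np.arctan2(-(F-A)[0],(F-A)[1])])
ex=np.array([np.cos(yaw),np.sin(yaw)]);ey=np.array([-ex[1],ex[0]])
o=(A+B)[:2]/2+105*ey; print("yaw",yaw,"o",o)
for n,p in dict(edge=E,Em=Em,F=F,Bf=Bf,A=A,B=B,t1=g(602,130,37),t2=g(557,150,37),t3=g(615,174,37),t4=g(553,229,37),t5=g(608,224,37)).items():
    d=p[:2]-o; print(n,round(d@ex,1),round(d@ey,1))
# lid free edge: angle from ray intersect plane x-tray const
for q in [(770,126),(760,278)]:
  for z in (83,88,92,95):
    d=g(*q,z)[:2]-o; print(q,z,(d@ex).round(1),(d@ey).round(1))
print("scraper low tip")
for q in [(398,232)]: print(g(*q,145))
E
```

```text
A [462.87897991 -49.52336535  40.        ] B [585.93941021 -72.76232127  40.        ] 125.2354525568624
edge [493.5529095   95.78307578  30.        ] [562.4785203   85.38410492  30.        ]
F [498.71443459 153.81385037  40.        ] 206.47082870435997
Bf [620.23862032 138.98793222  33.        ] 214.62433615500086
yaw back -0.18664388542402013 yaw edge -0.14974302043535317 yaw side -0.174445245233481
yaw -0.18054456532875057 o [543.26355303  42.15049232]
edge -58.5 43.8
Em 11.1 46.0
F -63.9 101.8
Bf 58.3 109.1
A -62.6 -104.6
B 62.6 -105.4
t1 -36.4 3.2
t2 -17.7 -31.0
t3 -5.6 15.9
t4 38.6 -29.8
t5 31.7 13.7
(770, 126) 83 -59.6 127.9
(770, 126) 88 -58.5 122.9
(770, 126) 92 -57.5 118.9
(770, 126) 95 -56.8 115.9
(760, 278) 83 54.8 134.6
(760, 278) 88 53.9 129.5
(760, 278) 92 53.1 125.4
(760, 278) 95 52.6 122.3
scraper low tip
[ 549.36621924 -101.62817865  145.        ]
```

```bash
python3 - <<'E'
from h import *
c=vision.capture("wrist"); T=np.load("/tmp/T2.npy"); im=np.load("/tmp/w2.npy")
gr=cv2.GaussianBlur(cv2.cvtColor(im,cv2.COLOR_BGR2GRAY),(3,3),0).astype(float)
def ang(P): 
    vx,vy,x,y=cv2.fitLine(np.array(P,np.float32),cv2.DIST_HUBER,0,.01,.01).ravel(); return np.array([vx,vy]),np.array([x,y])
def scan(p0,p1,z,axis,n=40,w=5,sign=1):
    out=[]
    for s in np.linspace(.05,.95,n):
        u,v=[(a+(b-a)*s+.5)/1.5625-.5 for a,b in zip(p0,p1)]
        k=np.arange(-w,w+.01,.25)
        xs=u+(k if axis==0 else 0*k); ys=v+(k if axis==1 else 0*k)
        pr=cv2.remap(gr.astype(np.float32),xs.astype(np.float32)[None],ys.astype(np.float32)[None],1)[0]
        d=sign*np.gradient(np.convolve(np.pad(pr,4,'edge'),np.ones(5)/5,'valid')[2:-2]); i=d[4:-4].argmax()+4
        out.append(onz(c,xs[i],ys[i],z,T)[:2])
    return out
for n,a in dict(near=((462,78),(700,113),40,1,40,4,-1),nearp=((462,78),(700,113),40,1,40,4,1),back=((455,82),(447,252),40,0,40,4,-1),backp=((455,82),(447,252),40,0,40,4,1),edge=((647,112),(643,200),30,0,30,4,-1)).items():
    d,p=ang(scan(*a)); print(n,d.round(3),p.round(1), "as x-axis yaw", np.arctan(d[1]/d[0]).round(4),"as y", np.arctan(-d[0]/d[1]).round(4))
E
```

```text
near [0.175 0.985] [480.3  34.3] as x-axis yaw 1.3951 as y -0.1757
nearp [0.176 0.984] [485.5  43.2] as x-axis yaw 1.3942 as y -0.1766
back [ 0.984 -0.178] [523.2 -58.5] as x-axis yaw -0.1789 as y 1.3919
backp [ 0.985 -0.173] [522.8 -62. ] as x-axis yaw -0.1739 as y 1.3969
edge [ 0.985 -0.175] [524.6  89.2] as x-axis yaw -0.176 as y 1.3948
```

```bash
python3 - <<'E'
from h import *
print(np.load("/tmp/T2.npy")[:3,3]); 
for i in range(4):
    o=get_obs(); print(o["tool_pos"],o["tcp_rot"]); c=vision.capture("top")
T=toolT()@np.array(vision.capture("wrist")["T_tool_cam"]); print(T[:3,3])
# top view scan of tray
im=c["pixels"][:,:,::-1]; gr=cv2.cvtColor(im,cv2.COLOR_BGR2GRAY)
ex=np.array([.9845,-.175]);ey=np.array([.175,.9845]);o=np.array([545.4,39.7])
for x,y,z in [(-64,-105,40),(64,-105,40),(-59,45,30),(59,45,30),(0,-105,40)]:
    print((x,y),np.round(proj(c,[*(o+x*ex+y*ey),z]),1))
p0=cv2.resize(im[150:250,220:350],None,fx=6,fy=6,interpolation=2)
for x,y,z in [(-64,-105,40),(64,-105,40),(-59,45,30),(59,45,30)]:
    u,v=proj(c,[*(o+x*ex+y*ey),z]); cv2.circle(p0,(int((u-220+.5)*6),int((v-150+.5)*6)),4,(0,255,0),1)
cv2.imwrite("pics/top2.png",p0)
E
```

```text
[521.76789307 -97.89831474 353.55291038]
[ 598.87392814 -108.72734543  195.78790962] [ 3.14143923e+00 -3.46758803e-05  2.99338550e+00]
[ 598.92989084 -108.92705352  195.85397071] [3.14149171e+00 1.57443970e-04 2.99314203e+00]
[ 598.94225929 -109.11932636  195.85787696] [3.14151898e+00 1.69201320e-04 2.99288336e+00]
[ 598.99359728 -109.3098916   195.89427904] [3.14157541e+00 3.20154116e-04 2.99264312e+00]
[522.00341377 -98.71123813 354.18182608]
(-64, -105) [311.4 221.6]
(64, -105) [318.4 181.5]
(-59, 45) [264.4 211.4]
(59, 45) [271.2 174.9]
(0, -105) [314.9 201.5]
```

View pics/top2.png

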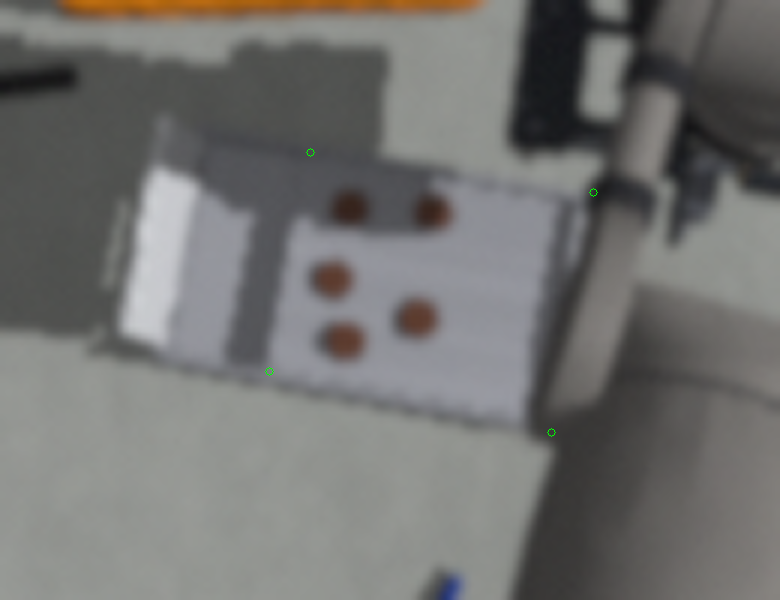

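```bash
python3 - <<'E'
from h import *
go([533,-36,105],np.pi-0.17)
E
```

```text
dp [0.0762 0.0629 0.0908] rot [0.     0.0003 0.0206]
```

```bash
python3 -m pendant '{"dp":[[0.03,0.025,0.01],[0.06,0.05,0.03],[0.076,0.063,0.06],[0.076,0.063,0.08],[0.076,0.063,0.09],[0.076,0.063,0.09],[0.076,0.063,0.09],[0.076,0.063,0.09]],"rotation":[[0,0,0.02],[0,0,0.02],[0,0,0.02],[0,0,0.02],[0,0,0.02],[0,0,0.02],[0,0,0.02],[0,0,0.02]]}'
python3 - <<'E'
from h import *
c,T=wrist(); im=c["pixels"][:,:,::-1].copy(); np.save("/tmp/w3.npy",im); np.save("/tmp/T3.npy",T)
cv2.imwrite("pics/w3.png",cv2.resize(im,(800,600),interpolation=2)); print(toolT()[:3,3])
E
```

```text
time: 6.82
tool_pos: [533.8, -36.5, 106.4]
tcp_rot: [3.142, 0.002, 2.971]
contact_force: [-0.3, -0.2, -0.5]
grip_width: 17.8
finger_force: 30.0
[533.66199523 -36.41759588 106.33490995]
```

View pics/w3.png

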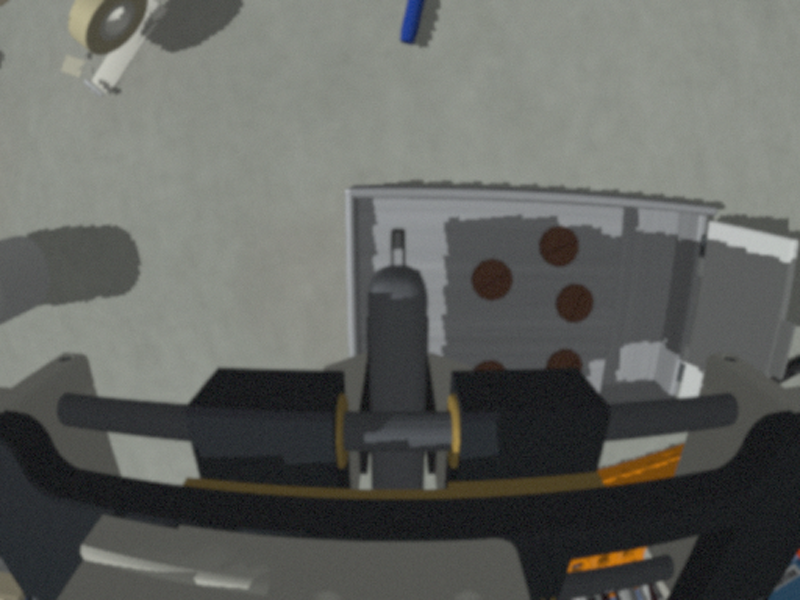

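The blade end shows at (398,230), between the back rim at x≈352 and the tablets (x>470). The near rim runs at v≈187–208. Next I'll measure the blade end relative to the rims in this view.

```bash
python3 - <<'E'
from h import *
c=vision.capture("wrist"); T=np.load("/tmp/T3.npy"); im=np.load("/tmp/w3.npy")
gr=cv2.GaussianBlur(cv2.cvtColor(im,cv2.COLOR_BGR2GRAY),(3,3),0).astype(np.float32)
def edges(p0,p1,z,axis,n=30,w=6):
    res={}
    for sg in (1,-1):
        P=[]
        for s in np.linspace(0,1,n):
            u,v=[(a+(b-a)*s+.5)/1.5625-.5 for a,b in zip(p0,p1)]
            k=np.arange(-w,w+.01,.25); xs=u+(k if axis==0 else 0*k); ys=v+(k if axis==1 else 0*k)
            pr=cv2.remap(gr,xs.astype(np.float32)[None],ys.astype(np.float32)[None],1)[0]
            d=sg*np.gradient(pr); i=d[2:-2].argmax()+2; P.append(onz(c,xs[i],ys[i],z,T)[:2])
        vx,vy,x,y=cv2.fitLine(np.array(P,np.float32),cv2.DIST_HUBER,0,.01,.01).ravel(); res[sg]=(vx,vy,x,y)
    return res
ex=np.array([.985,-.173]);ey=np.array([.173,.985])
for n,a in dict(near1=((360,188),(530,190),40,1),near2=((530,190),(700,205),40,1),back=((350,200),(352,340),40,0),edge=((624,215),(613,335),30,0)).items():
    for sg,(vx,vy,x,y) in edges(*a).items(): print(n,sg,"yaw",np.round(np.arctan(vy/vx) if abs(vx)>abs(vy) else np.arctan(-vx/vy),4),"ex",np.round(x*ex[0]+y*ex[1],1),"ey",np.round(x*ey[0]+y*ey[1],1))
g=lambda u,v,z: onz(c,(u+.5)/1.5625-.5,(v+.5)/1.5625-.5,z,T)[:2]
for z in (56,60,70,80): p=g(398,230,z); print("tip",z,p.round(1),(p@ex).round(1),(p@ey).round(1))
for z in (56,60): 
  for u in (391,405): p=g(u,235,z); print(u,(p@ey).round(1))
tp=toolT()[:2,3];print("tcp",tp@ex,tp@ey)
for q in [(492,279),(559,246),(574,302),(563,365),(490,370)]: p=g(*q,37); print("tab",(p@ex).round(1),(p@ey).round(1))
for q in [(709,222),(797,243),(797,262),(783,378),(690,355)]: print("lid",[(z,(g(*q,z)@ex).round(1),(g(*q,z)@ey).round(1)) for z in (35,60,90)])
E
```

```text
near1 1 yaw -0.1705 ex 463.4 ey 72.8
near1 -1 yaw -0.1564 ex 460.3 ey 71.2
near2 1 yaw -0.1755 ex 463.3 ey 169.6
near2 -1 yaw -0.169 ex 459.7 ey 160.9
back 1 yaw -0.1777 ex 499.4 ey 29.8
back -1 yaw -0.1693 ex 504.3 ey 33.0
edge 1 yaw -0.1895 ex 508.9 ey 180.0
edge -1 yaw -0.0925 ex 505.5 ey 180.4
tip 56 [484.1 -28.5] 481.7 55.7
tip 60 [483.6 -28.4] 481.2 55.7
tip 70 [482.3 -28.2] 479.9 55.7
tip 80 [480.9 -28. ] 478.6 55.6
391 52.5
405 58.9
391 52.6
405 58.8
tcp 531.8249037893729 56.47274028674245
tab 508.8 103.9
tab 490.7 138.8
tab 520.8 150.4
tab 557.6 148.6
tab 559.7 106.2
lid [(35, np.float64(472.5), np.float64(236.7)), (60, np.float64(470.5), np.float64(217.0)), (90, np.float64(468.1), np.float64(193.3))]
lid [(35, np.float64(479.5), np.float64(322.2)), (60, np.float64(476.8), np.float64(293.2)), (90, np.float64(473.5), np.float64(258.3))]
lid [(35, np.float64(492.4), np.float64(325.3)), (60, np.float64(488.2), np.float64(295.9)), (90, np.float64(483.3), np.float64(260.7))]
lid [(35, np.float64(578.7), np.float64(339.3)), (60, np.float64(565.2), np.float64(308.3)), (90, np.float64(548.9), np.float64(271.3))]
lid [(35, np.float64(555.5), np.float64(238.3)), (60, np.float64(544.4), np.float64(218.4)), (90, np.float64(531.2), np.float64(194.5))]
```

```bash
python3 - <<'E'
from h import *
c=vision.capture("wrist"); ex=np.array([.985,-.173]);ey=np.array([.173,.985])
for f,us,vs in (("3",(240,254,275),range(112,156)),("2",(320,360),range(40,72))):
    T=np.load(f"/tmp/T{f}.npy"); im=np.load(f"/tmp/w{f}.npy").astype(int)
    for u in us: print(f,u,[(v,int(im[v,u-1:u+2].mean()),int(round(onz(c,u,v,40,T)[:2]@ex))) for v in vs])
print(toolT()[:3,3])
E
```

```text
3 240 [(112, 139, 457), (113, 139, 458), (114, 140, 459), (115, 139, 459), (116, 137, 460), (117, 125, 461), (118, 100, 462), (119, 86, 463), (120, 103, 463), (121, 122, 464), (122, 131, 465), (123, 134, 466), (124, 129, 466), (125, 125, 467), (126, 123, 468), (127, 130, 469), (128, 137, 469), (129, 141, 470), (130, 140, 471), (131, 135, 472), (132, 130, 472), (133, 128, 473), (134, 127, 474), (135, 128, 475), (136, 126, 475), (137, 120, 476), (138, 115, 477), (139, 117, 478), (140, 114, 478), (141, 111, 479), (142, 106, 480), (143, 114, 481), (144, 130, 482), (145, 138, 482), (146, 141, 483), (147, 139, 484), (148, 139, 485), (149, 138, 485), (150, 136, 486), (151, 132, 487), (152, 131, 488), (153, 130, 488), (154, 128, 489), (155, 122, 490)]
3 254 [(112, 142, 457), (113, 141, 458), (114, 141, 459), (115, 135, 459), (116, 118, 460), (117, 96, 461), (118, 79, 462), (119, 83, 463), (120, 100, 463), (121, 119, 464), (122, 132, 465), (123, 133, 466), (124, 129, 466), (125, 125, 467), (126, 126, 468), (127, 133, 469), (128, 142, 469), (129, 145, 470), (130, 144, 471), (131, 145, 472), (1
[... 1521 characters left out ...]
63, 143, 478), (64, 145, 479), (65, 145, 480), (66, 145, 481), (67, 144, 482), (68, 143, 484), (69, 141, 485), (70, 141, 486), (71, 139, 487)]
2 360 [(40, 136, 447), (41, 135, 448), (42, 137, 449), (43, 136, 450), (44, 137, 451), (45, 137, 453), (46, 134, 454), (47, 137, 455), (48, 137, 456), (49, 138, 457), (50, 138, 458), (51, 138, 460), (52, 137, 461), (53, 132, 462), (54, 127, 463), (55, 126, 464), (56, 127, 465), (57, 120, 466), (58, 104, 468), (59, 83, 469), (60, 93, 470), (61, 119, 471), (62, 135, 472), (63, 138, 473), (64, 138, 474), (65, 137, 475), (66, 137, 477), (67, 140, 478), (68, 141, 479), (69, 142, 480), (70, 142, 481), (71, 143, 482)]
[533.42639638 -36.30263215 106.10888816]
```

```bash
python3 -m pendant '{"dp":[[0.002,0,0],[0.004,0,0.005],[0.004,0,0.012],[0.004,0,0.018],[0.004,0,0.022],[0.004,0,0.022],[0.004,0,0.022],[0.004,0,0.022]],"rotation":[[0,0,-0.001],[0,0,-0.002],[0,0,-0.002],[0,0,-0.002],[0,0,-0.002],[0,0,-0.002],[0,0,-0.002],[0,0,-0.002]]}'
python3 - <<'E'
from h import *
c,T=wrist(); im=c["pixels"][:,:,::-1].copy(); np.save("/tmp/w4.npy",im); np.save("/tmp/T4.npy",T)
ex=np.array([.985,-.173]);ey=np.array([.173,.985])
t=toolT()[:3,3]; print(t,t[:2]@ex,t[:2]@ey)
for u in (254,275): print(u,[(v,int(im[v,u-1:u+2].mean()),int(round(onz(c,u,v,40,T)[:2]@ex)),int(round(onz(c,u,v,33,T)[:2]@ex))) for v in range(116,156)])
for v in (150,154): print([(u,int(im[v,u].mean()),int(round(onz(c,u,v,33,T)[:2]@ey))) for u in range(222,300,1)])
cv2.imwrite("pics/w4.png",cv2.resize(im[100:250,200:400],(800,600),interpolation=2))
E
```

```text
time: 7.98
tool_pos: [529.4, -35.5, 83.9]
tcp_rot: [3.142, 0.0, 2.974]
contact_force: [0.1, -0.3, -0.8]
grip_width: 17.8
finger_force: 30.0
[529.42560831 -35.54950856  83.92907525] 527.6342891665896 56.57436430802785
254 [(116, 142, 455, 455), (117, 143, 456, 456), (118, 141, 457, 457), (119, 143, 457, 457), (120, 142, 458, 458), (121, 136, 459, 459), (122, 122, 459, 460), (123, 98, 460, 460), (124, 82, 461, 461), (125, 75, 461, 462), (126, 73, 462, 462), (127, 85, 463, 463), (128, 107, 463, 464), (129, 125, 464, 465), (130, 132, 465, 465), (131, 135, 465, 466), (132, 132, 466, 467), (133, 124, 467, 467), (134, 119, 467, 468), (135, 129, 468, 469), (136, 140, 469, 469), (137, 145, 470, 470), (138, 146, 470, 471), (139, 145, 471, 472), (140, 143, 472, 472), (141, 143, 472, 473), (142, 142, 473, 474), (143, 141, 474, 474), (144, 139, 474, 475), (145, 126, 475, 476), (146, 99, 476, 477), (147, 66, 476, 477), (148, 56, 477, 478), (149, 63, 478, 479), (150, 67, 478, 479), (151, 69, 479, 480), (152, 69, 480, 481), (153, 67, 481, 482), (154, 70, 481, 482), (155, 67, 482, 483)]
275 [(116, 14
[... 2524 characters left out ...]
, 66, 55), (254, 72, 55), (255, 71, 56), (256, 66, 57), (257, 52, 58), (258, 51, 58), (259, 64, 59), (260, 80, 60), (261, 83, 60), (262, 87, 61), (263, 84, 62), (264, 83, 62), (265, 82, 63), (266, 85, 64), (267, 87, 65), (268, 83, 65), (269, 82, 66), (270, 85, 67), (271, 83, 67), (272, 85, 68), (273, 82, 69), (274, 84, 70), (275, 83, 70), (276, 85, 71), (277, 83, 72), (278, 84, 72), (279, 85, 73), (280, 85, 74), (281, 82, 75), (282, 81, 75), (283, 82, 76), (284, 84, 77), (285, 84, 77), (286, 84, 78), (287, 85, 79), (288, 83, 80), (289, 82, 80), (290, 84, 81), (291, 81, 82), (292, 86, 82), (293, 82, 83), (294, 83, 84), (295, 86, 85), (296, 84, 85), (297, 82, 86), (298, 83, 87), (299, 83, 88)]
```

View pics/w4.png

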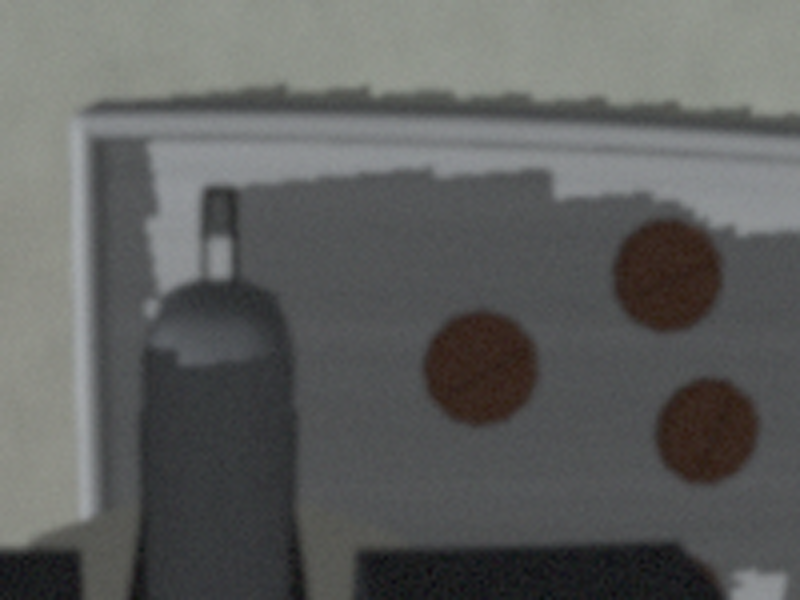

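The lip's end (zoom (220,187)) is 9.5 mm inside the near rim, so the far side has about 2.5 mm of clearance. I'll shift 3 mm towards the near rim and lower onto the plate.

```bash
python3 -m pendant '{"dp":[[0.0015,0,0],[0.003,0,0.001],[0.003,0,0.002],[0.003,0,0.003],[0.003,0,0.0035],[0.003,0,0.0035],[0.003,0,0.0035]],"rotation":[[0,0,0],[0,0,0],[0,0,0],[0,0,0],[0,0,0],[0,0,0],[0,0,0]]}'
python3 -m pendant '{"dp":[[0,0,0.0005],[0,0,0.001],[0,0,0.001],[0,0,0.001]],"rotation":[[0,0,0],[0,0,0],[0,0,0],[0,0,0]]}'
python3 - <<'E'
from h import *
o=get_obs();print(o["tool_pos"],o["tcp_rot"],o["contact_force"])
E
```

```text
time: 8.9
tool_pos: [526.3, -35.0, 80.2]
tcp_rot: [3.142, 0.0, 2.974]
contact_force: [1.7, 0.5, -1.5]
grip_width: 17.7
finger_force: 30.0
time: 9.4
tool_pos: [526.4, -35.0, 79.7]
tcp_rot: [3.142, 0.001, 2.974]
contact_force: [-1.9, 0.9, 5.6]
grip_width: 17.8
finger_force: 30.0
[526.40731828 -35.01295565  79.67156135] [3.14152707e+00 5.27856739e-04 2.97383124e+00] [-1.87902149  0.88039847  5.55492188]
```

```bash
python3 -m pendant '{"dp":[[0,0.003,-0.0003],[0,0.009,-0.0003],[0,0.016,-0.0003],[0,0.023,-0.0003],[0,0.030,-0.0003],[0,0.037,-0.0003],[0,0.044,-0.0003],[0,0.050,-0.0003]],"rotation":[[0,0,0.002],[0,0,0.004],[0,0,0.006],[0,0,0.006],[0,0,0.006],[0,0,0.006],[0,0,0.006],[0,0,0.006]]}'
python3 -m pendant '{"dp":[[0,0.006,0],[0,0.013,0],[0,0.020,0],[0,0.027,0],[0,0.034,0],[0,0.041,0],[0,0.048,0],[0,0.054,0]],"rotation":[[0,0,0],[0,0,0],[0,0,0],[0,0,0],[0,0,0],[0,0,0],[0,0,0],[0,0,0]]}'
python3 - <<'E'
from h import *
o=get_obs();print(o["tool_pos"],o["tcp_rot"],o["contact_force"])
ex=np.array([.985,-.173]);ey=np.array([.173,.985]);t=o["tool_pos"][:2];print(t@ex,t@ey-134.8)
E
```

```text
time: 10.4
tool_pos: [534.8, 14.6, 79.7]
tcp_rot: [-3.141, 0.0, 2.968]
contact_force: [-0.5, -2.4, 5.4]
grip_width: 18.0
finger_force: 30.0
time: 11.4
tool_pos: [544.0, 67.7, 79.7]
tcp_rot: [-3.141, 0.0, 2.968]
contact_force: [-0.6, -3.5, 4.8]
grip_width: 18.1
finger_force: 30.0
[544.03159742  67.72964327  79.67599092] [-3.14123800e+00  1.38235178e-04  2.96803808e+00] [-0.55683314 -3.52077058  4.81933317]
524.1538951710652 26.03116497844539
```

```bash
python3 -m pendant '{"dp":[[0,0.005,0],[0,0.010,0],[0,0.015,0],[0,0.020,0],[0,0.025,0],[0,0.030,0],[0,0.034,0],[0,0.034,0]],"rotation":[[0,0,0],[0,0,0],[0,0,0],[0,0,0],[0,0,0],[0,0,0],[0,0,0],[0,0,0]]}'
python3 - <<'E'
from h import *
o=get_obs();print(o["tool_pos"],o["contact_force"])
c,T=wrist(); im=c["pixels"][:,:,::-1].copy(); np.save("/tmp/w5.npy",im); np.save("/tmp/T5.npy",T)
hsv=cv2.cvtColor(im,cv2.COLOR_BGR2HSV); m=((hsv[...,1]>90)&((hsv[...,0]<10)|(hsv[...,0]>172))&(hsv[...,2]>25)).astype(np.uint8)
n,l,s,ce=cv2.connectedComponentsWithStats(m)
ex=np.array([.985,-.173]);ey=np.array([.173,.985])
for i in range(1,n):
    if s[i,4]>25:
        print(s[i].tolist(),[( (onz(c,*ce[i],z,T)[:2]@ex-526).round(0),(onz(c,*ce[i],z,T)[:2]@ey-134.8).round(0)) for z in (14,37)])
E
```

```text
time: 12.4
tool_pos: [549.7, 101.4, 79.2]
tcp_rot: [3.141, -0.001, 2.968]
contact_force: [0.0, -0.7, -1.5]
grip_width: 17.9
finger_force: 30.0
[549.67116069 101.43979444  79.19337788] [ 0.03237824 -0.7205651  -1.46312218]
[258, 144, 21, 24, 210] [(np.float64(-44.0), np.float64(69.0)), (np.float64(-47.0), np.float64(68.0))]
[491, 351, 21, 33, 383] [(np.float64(317.0), np.float64(505.0)), (np.float64(276.0), np.float64(459.0))]
```

```bash
python3 -m pendant '{"dp":[[0,0,-0.01],[0,0,-0.03],[0,0,-0.07],[0,0,-0.11],[0,0,-0.12],[0,0,-0.12]],"rotation":[[0,0,0],[0,0,0],[0,0,0],[0,0,0],[0,0,0],[0,0,0]]}'
python3 - <<'E'
from h import *
go([485,326.7,196],-3.087)
E
```

```text
time: 13.2
tool_pos: [549.8, 100.8, 199.7]
tcp_rot: [3.141, 0.001, 2.968]
contact_force: [-0.3, -0.9, -0.5]
grip_width: 18.2
finger_force: 30.0
dp [0.103  0.2112 0.0037] rot [ 2.000e-04  8.000e-04 -2.286e-01]
```

```bash
python3 -m pendant '{"dp":[[0.01,0.02,0],[0.035,0.07,0],[0.06,0.12,0],[0.085,0.17,0],[0.103,0.211,0],[0.103,0.211,0],[0.103,0.211,0]],"rotation":[[0,0,-0.04],[0,0,-0.08],[0,0,-0.12],[0,0,-0.16],[0,0,-0.2],[0,0,-0.2286],[0,0,-0.2286]]}'
python3 - <<'E'
from h import *
ex=np.array([.985,-.173]);ey=np.array([.173,.985])
for nm in ("top","side","wrist"):
    if nm=="wrist": c,T=wrist()
    else: c=vision.capture(nm);T=None
    im=c["pixels"][:,:,::-1].copy(); np.save(f"/tmp/{nm}6.npy",im)
    hsv=cv2.cvtColor(im,cv2.COLOR_BGR2HSV); m=((hsv[...,1]>80)&((hsv[...,0]<12)|(hsv[...,0]>172))&(hsv[...,2]>20)&(hsv[...,2]<140)).astype(np.uint8)
    n,l,s,ce=cv2.connectedComponentsWithStats(m)
    for i in range(1,n):
        if s[i,4]>4:
            p=onz(c,*ce[i],16,T)[:2]; q=(round(p@ex-528),round(p@ey-134.8))
            if abs(q[0])<110 and abs(q[1])<180: print(nm,s[i].tolist(),q)
o=get_obs();print(o["tool_pos"],o["tcp_rot"])
a=cv2.resize(np.load("/tmp/top6.npy")[165:225,230:320],None,fx=4.4,fy=4.4,interpolation=2)
b=cv2.resize(np.load("/tmp/side6.npy")[170:235,220:300],None,fx=4.8,fy=4.8,interpolation=2)
w=cv2.resize(np.load("/tmp/wrist6.npy")[140:260,0:180],None,fx=2.2,fy=2.2,interpolation=2)
h=np.zeros((600,800,3),np.uint8); h[:a.shape[0],:a.shape[1]]=a; h[:b.shape[0],410:410+b.shape[1]]=b[:, :390]; h[320:320+w.shape[0],:w.shape[1]]=w; cv2.imwrite("pics/chk.png",h)
E
```

```text
time: 14.08
tool_pos: [484.4, 325.8, 198.0]
tcp_rot: [-3.14, -0.002, -3.087]
contact_force: [-1.0, -0.7, -0.3]
grip_width: 17.5
finger_force: 30.0
top [261, 176, 5, 5, 20] (49, 68)
top [255, 204, 5, 5, 19] (-44, 70)
wrist [91, 184, 13, 10, 82] (-45, 70)
wrist [79, 195, 9, 13, 73] (-22, 49)
wrist [78, 212, 10, 27, 152] (15, 49)
wrist [89, 241, 5, 11, 36] (43, 64)
[485.25715311 325.25223092 199.02447182] [-3.14102604e+00 -8.23900336e-04 -3.08897579e+00]
```

View pics/chk.png

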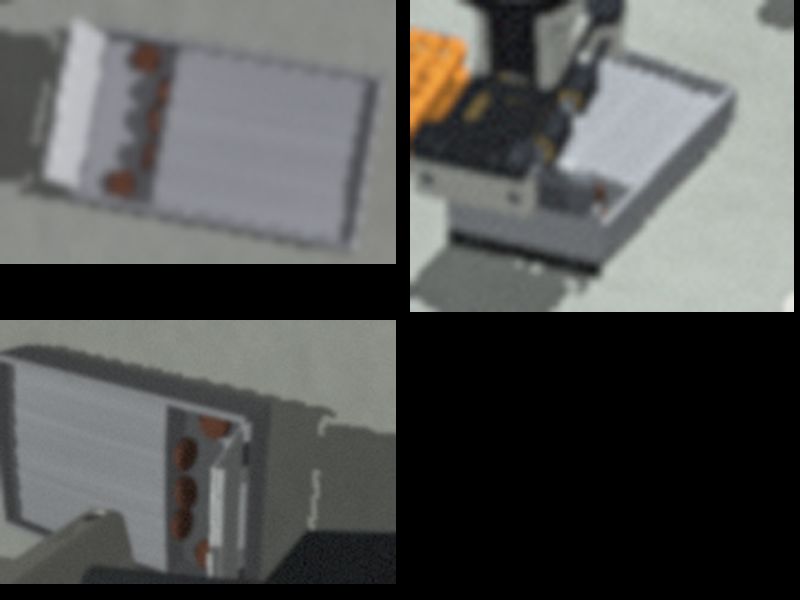

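```bash
python3 - <<'E'
from h import *
go([485.1,326.7,70],-3.087)
E
```

```text
dp [-0.      0.0015  0.129 ] rot [-0.0006 -0.0008 -0.002 ]
```

All five tablets are in the trough (wrist crop, x≈185–215; top crop, x≈120–160) and the plate is clear. Next I put the scraper back in its stand.

```bash
python3 -m pendant '{"dp":[[0,0,0.03],[0,0,0.07],[0,0,0.095],[0,0,0.1],[0,0,0.1],[0,0,0.1]],"rotation":[[0,0,0],[0,0,0],[0,0,0],[0,0,0],[0,0,0],[0,0,0]]}'
python3 - <<'E'
from h import *
print(get_obs()["tool_pos"]); go([485.1,326.7,60],-3.087)
E
```

```text
time: 14.98
tool_pos: [485.8, 326.7, 100.9]
tcp_rot: [3.141, 0.002, -3.087]
contact_force: [0.2, -0.4, -0.4]
grip_width: 17.5
finger_force: 30.0
[485.81388456 326.72754635 100.94105889]
dp [ 0.0008 -0.      0.0409] rot [ 0.001   0.0023 -0.0002]
```

```bash
python3 -m pendant '{"dp":[[0,0,0.007],[0,0,0.014],[0,0,0.021],[0,0,0.028],[0,0,0.034],[0,0,0.039],[0,0,0.042],[0,0,0.042]],"rotation":[[0,0,0],[0,0,0],[0,0,0],[0,0,0],[0,0,0],[0,0,0],[0,0,0],[0,0,0]]}'
python3 -m pendant '{"dp":[[0,0,0.001],[0,0,0.002],[0,0,0.002],[0,0,0.002]],"rotation":[[0,0,0],[0,0,0],[0,0,0],[0,0,0]]}'
```

```text
time: 15.98
tool_pos: [484.9, 326.6, 57.4]
tcp_rot: [-3.142, -0.0, -3.087]
contact_force: [-0.2, 0.4, -0.6]
grip_width: 17.8
finger_force: 30.0
time: 16.48
tool_pos: [485.1, 326.8, 55.7]
tcp_rot: [3.141, 0.001, -3.087]
contact_force: [1.0, 0.8, -0.3]
grip_width: 18.2
finger_force: 30.0
```

```bash
python3 -m pendant '{"dp":[[0,0,0.0005],[0,0,0.001],[0,0,0.001],[0,0,0.001]],"rotation":[[0,0,0],[0,0,0],[0,0,0],[0,0,0]]}'
```

```text
time: 16.98
tool_pos: [485.1, 326.8, 55.7]
tcp_rot: [3.141, 0.001, -3.087]
contact_force: [-1.8, 0.2, 8.3]
grip_width: 18.0
finger_force: 30.0
```

```bash
python3 -m pendant '{"dp":[[0,0,-0.0005],[0,0,-0.0005],[0,0,-0.0005],[0,0,-0.0005],[0,0,-0.0005],[0,0,-0.0005]],"rotation":[[0,0,0],[0,0,0],[0,0,0],[0,0,0],[0,0,0],[0,0,0]]}' 0.08
python3 -m pendant '{"dp":[[0,0,-0.01],[0,0,-0.03],[0,0,-0.07],[0,0,-0.11],[0,0,-0.13],[0,0,-0.13],[0,0,-0.13]],"rotation":[[0,0,0],[0,0,0],[0,0,0],[0,0,0],[0,0,0],[0,0,0],[0,0,0]]}'
python3 - <<'E'
from h import *
ex=np.array([.985,-.173]);ey=np.array([.173,.985]); o=526*ex+134.8*ey; print("o",o)
c,T=wrist(); im=c["pixels"][:,:,::-1].copy(); np.save("/tmp/w7.npy",im)
gray=im.mean(2)
# bar ends along its middle column, at z=86, as in the first view
for p in ([484,327.3,86],[437,324.7,86],[531.4,329.8,86]): print("pred",np.round(proj(c,p,T),1))
u0,v0=proj(c,[484,327.3,86],T)
for v in (v0-25,v0,v0+25): 
    v=int(v);print(v,[(u,int(gray[v,u]),round(float(onz(c,u,v,86,T)[1]),1)) for u in range(int(u0)-14,int(u0)+16,2)])
# lid push point: beyond lid
for y in (150,): print((o+y*ey).round(1))
E
```

```text
time: 17.73
tool_pos: [484.9, 326.6, 55.0]
tcp_rot: [3.142, 0.0, -3.087]
contact_force: [-0.1, -0.2, 0.2]
grip_width: 73.2
finger_force: 0.0
time: 18.6
tool_pos: [484.4, 326.3, 184.3]
tcp_rot: [-3.141, -0.001, -3.087]
contact_force: [-0.0, 0.4, -1.2]
grip_width: 79.8
finger_force: 0.0
o [541.4304  41.78  ]
pred [255.9 195.7]
pred [256.  143.6]
pred [255.7 243.3]
170 [(241, 181, 312.8), (243, 167, 314.6), (245, 98, 316.4), (247, 91, 318.1), (249, 89, 319.9), (251, 90, 321.6), (253, 85, 323.4), (255, 82, 325.2), (257, 79, 326.9), (259, 69, 328.7), (261, 59, 330.4), (263, 45, 332.2), (265, 60, 334.0), (267, 82, 335.7), (269, 92, 337.5)]
195 [(241, 167, 313.8), (243, 166, 315.6), (245, 103, 317.4), (247, 91, 319.2), (249, 89, 321.0), (251, 89, 322.8), (253, 83, 324.6), (255, 85, 326.4), (257, 80, 328.2), (259, 74, 330.0), (261, 58, 331.8), (263, 48, 333.6), (265, 66, 335.4), (267, 87, 337.2), (269, 95, 339.0)]
220 [(241, 177, 314.8), (243, 165, 316.7), (245, 98, 318.5), (247, 91, 320.4), (249, 89, 322.2), (251, 86, 324.1), (253, 85, 325.9), (255, 79, 327.8), (257, 76, 329.6), (259, 67, 331.5), (261, 60, 333.3), (263, 48, 335.2), (265, 68, 337.0), (267, 92, 338.9), (269, 94, 340.7)]
[567.4 189.5]
```

Everything matches the first view: the scraper is seated upright. Next is the lid, pushed from outside with closed fingers.

```bash
python3 - <<'E'
from h import *
go([570,204.5,184],np.pi-0.174)
E
```

```text
dp [-0.0789 -0.1263 -0.0002] rot [-0.0011 -0.0019  0.2288]
```

```bash
python3 -m pendant '{"dp":[[-0.02,-0.03,0],[-0.04,-0.07,0],[-0.06,-0.1,0],[-0.079,-0.126,0],[-0.079,-0.126,0],[-0.079,-0.126,0],[-0.079,-0.126,0],[-0.079,-0.126,0]],"rotation":[[0,0,0.05],[0,0,0.1],[0,0,0.15],[0,0,0.2],[0,0,0.228],[0,0,0.228],[0,0,0.228],[0,0,0.228]]}' 0.0
python3 -m pendant '{"dp":[[0,0,0.02],[0,0,0.06],[0,0,0.09],[0,0,0.107],[0,0,0.107],[0,0,0.107]],"rotation":[[0,0,0],[0,0,0],[0,0,0],[0,0,0],[0,0,0],[0,0,0]]}'
python3 - <<'E'
from h import *
ex=np.array([.985,-.173]);ey=np.array([.173,.985]);p=get_obs()["tool_pos"]; print(p,p[:2]@ex-526,p[:2]@ey-134.8)
E
```

```text
time: 19.65
tool_pos: [570.2, 205.9, 185.0]
tcp_rot: [3.141, -0.0, 2.97]
contact_force: [-0.3, 0.2, -0.2]
grip_width: 4.4
finger_force: 0.0
time: 20.4
tool_pos: [571.5, 205.4, 79.3]
tcp_rot: [3.141, 0.002, 2.969]
contact_force: [0.1, -0.3, -0.2]
grip_width: 0.5
finger_force: 0.0
[571.53772485 205.42692821  79.34441828] 1.425800392936594 166.42155068091319
```

```bash
python3 -m pendant '{"dp":[[0,-0.006,0],[0,-0.013,0],[0,-0.020,0],[0,-0.027,0],[0,-0.034,0],[0,-0.040,0],[0,-0.046,0],[0,-0.052,0]],"rotation":[[0,0,0],[0,0,0],[0,0,0],[0,0,0],[0,0,0],[0,0,0],[0,0,0],[0,0,0]]}'
python3 -m pendant '{"dp":[[0,-0.005,0],[0,-0.010,0],[0,-0.014,0.002],[0,-0.018,0.004],[0,-0.022,0.007],[0,-0.026,0.011],[0,-0.029,0.014],[0,-0.032,0.018]],"rotation":[[0,0,0],[0,0,0],[0,0,0],[0,0,0],[0,0,0],[0,0,0],[0,0,0],[0,0,0]]}'
python3 - <<'E'
from h import *
ex=np.array([.985,-.173]);ey=np.array([.173,.985]);p=get_obs()["tool_pos"]; print(p,p[:2]@ex-526,p[:2]@ey-134.8)
E
```

```text
time: 21.4
tool_pos: [561.6, 153.6, 77.9]
tcp_rot: [3.142, -0.0, 2.968]
contact_force: [0.3, -0.6, -0.3]
grip_width: 0.5
finger_force: 0.2
time: 22.4
tool_pos: [556.2, 122.1, 59.8]
tcp_rot: [3.142, 0.0, 2.968]
contact_force: [0.4, 0.2, 0.8]
grip_width: 0.6
finger_force: 0.2
[556.23294836 122.14184402  59.78127817] 0.7589151167006776 81.73801642137363
```

```bash
python3 -m pendant '{"dp":[[0,-0.002,0.004],[0,-0.004,0.008],[0,-0.005,0.012],[0,-0.006,0.015],[0,-0.007,0.018],[0,-0.007,0.020],[0,-0.007,0.020],[0,-0.007,0.020]],"rotation":[[0,0,0],[0,0,0],[0,0,0],[0,0,0],[0,0,0],[0,0,0],[0,0,0],[0,0,0]]}'
python3 -m pendant '{"dp":[[0,0,0.001],[0,0,0.002],[0,0,0.0025],[0,0,0.0025]],"rotation":[[0,0,0],[0,0,0],[0,0,0],[0,0,0]]}'
```

```text
time: 23.4
tool_pos: [555.1, 115.5, 40.0]
tcp_rot: [3.141, 0.0, 2.968]
contact_force: [0.1, 0.1, -0.0]
grip_width: 0.4
finger_force: 0.0
time: 23.9
tool_pos: [555.0, 115.5, 37.5]
tcp_rot: [3.142, -0.0, 2.968]
contact_force: [-0.9, 0.1, 1.2]
grip_width: 0.1
finger_force: 0.0
```

```bash
python3 -m pendant '{"dp":[[0,0,0.0007],[0,0,0.0015],[0,0,0.0015],[0,0,0.0015]],"rotation":[[0,0,0],[0,0,0],[0,0,0],[0,0,0]]}'
```

```text
time: 24.4
tool_pos: [555.0, 115.5, 36.0]
tcp_rot: [3.142, -0.0, 2.968]
contact_force: [1.0, 0.4, 1.2]
grip_width: 0.4
finger_force: 0.0
```

```bash
python3 -m pendant '{"dp":[[0,0,0.0005],[0,0,0.001],[0,0,0.0015],[0,0,0.0015]],"rotation":[[0,0,0],[0,0,0],[0,0,0],[0,0,0]]}'
python3 - <<'E'
from h import *
o=get_obs();print(o["tool_pos"],o["contact_force"])
c=vision.capture("top"); im=c["pixels"][:,:,::-1].copy()
s=vision.capture("side")["pixels"][:,:,::-1]
w=vision.capture("wrist")["pixels"][:,:,::-1]
ex=np.array([.985,-.173]);ey=np.array([.173,.985]); oo=529*ex+135.5*ey
for y in range(20,135,8):
    print(y,[int(im[int(round(v)),int(round(u))].mean()) for x in (-50,-40,-30,30,40,50) for u,v in [proj(c,[*(oo+x*ex+y*ey),37])]])
E
```

```text
time: 24.9
tool_pos: [555.1, 115.5, 35.7]
tcp_rot: [3.141, 0.001, 2.968]
contact_force: [-3.9, -1.3, 9.3]
grip_width: 0.2
finger_force: 4.8
[555.13462783 115.48356832  35.67448845] [-3.91555304 -1.32449703  9.28863602]
20 [106, 60, 71, 115, 120, 118]
28 [120, 141, 124, 104, 115, 122]
36 [119, 150, 145, 102, 99, 107]
44 [122, 171, 147, 115, 118, 119]
52 [170, 196, 107, 116, 123, 122]
60 [171, 166, 85, 118, 124, 123]
68 [195, 131, 72, 117, 124, 119]
76 [196, 136, 78, 119, 125, 118]
84 [191, 129, 65, 119, 124, 119]
92 [197, 130, 64, 122, 123, 115]
100 [140, 82, 41, 122, 123, 115]
108 [88, 75, 44, 124, 120, 112]
116 [79, 80, 72, 124, 120, 112]
124 [79, 79, 74, 123, 115, 110]
132 [98, 89, 80, 123, 116, 110]
```

```bash
python3 -m pendant '{"dp":[[0,0,-0.005],[0,-0.008,-0.006],[0,-0.018,-0.006],[0,-0.018,-0.003],[0,-0.018,0],[0,-0.018,0],[0,-0.018,0]],"rotation":[[0,0,0],[0,0,0],[0,0,0],[0,0,0],[0,0,0],[0,0,0],[0,0,0]]}'
python3 -m pendant '{"dp":[[0,0,0.0005],[0,0,0.0008],[0,0,0.0008]],"rotation":[[0,0,0],[0,0,0],[0,0,0]]}'
```

```text
time: 25.92
tool_pos: [551.9, 97.2, 35.5]
tcp_rot: [-3.141, 0.0, 2.969]
contact_force: [-3.6, -4.3, 11.2]
grip_width: 0.1
finger_force: 5.9
time: 26.3
tool_pos: [552.0, 97.2, 35.4]
tcp_rot: [-3.141, 0.001, 2.969]
contact_force: [-6.1, -3.3, 17.1]
grip_width: 0.3
finger_force: 8.6
```

The stop height is the same at the lid's free edge, so the lid is shut. I'll retract and verify by numbers.

```bash
python3 -m pendant '{"dp":[[0,0,-0.01],[0,0,-0.05],[0,0,-0.1],[0,-0.03,-0.15],[0,-0.08,-0.16],[0,-0.14,-0.16],[0,-0.2,-0.16],[0,-0.2,-0.16]],"rotation":[[0,0,0],[0,0,0],[0,0,0],[0,0,0],[0,0,0],[0,0,0],[0,0,0],[0,0,0]]}'
python3 -m pendant '{"dp":[[0,0,0],[0,0,0],[0,0,0],[0,0,0]],"rotation":[[0,0,0],[0,0,0],[0,0,0],[0,0,0]]}'
python3 - <<'E'
from h import *
ex=np.array([.985,-.173]);ey=np.array([.173,.985])
for nm in("top","wrist"):
    c,T=wrist() if nm=="wrist" else (vision.capture(nm),None)
    im=c["pixels"][:,:,::-1].copy(); hsv=cv2.cvtColor(im,cv2.COLOR_BGR2HSV)
    m=((hsv[...,2]>150)&(hsv[...,1]<40)).astype(np.uint8); n,l,s,ce=cv2.connectedComponentsWithStats(m)
    for i in range(1,n):
        if s[i,4]>60:
            ys,xs=np.where(l==i); P=np.array([onz(c,u,v,37,T)[:2] for u,v in zip(xs,ys)]); q=np.c_[P@ex-527.5,P@ey-134.8]
            if abs(q.mean(0)-[0,70]).max()<80: print(nm,s[i].tolist(),"x",np.percentile(q[:,0],[1,99]).round(),"y",np.percentile(q[:,1],[1,99]).round())
    b=((hsv[...,1]>80)&((hsv[...,0]<12)|(hsv[...,0]>172))&(hsv[...,2]>20)&(hsv[...,2]<140)).astype(np.uint8); n,l,s,ce=cv2.connectedComponentsWithStats(b)
    for i in range(1,n):
        p=onz(c,*ce[i],30,T)[:2]; q=(p@ex-527.5,p@ey-134.8)
        if s[i,4]>8 and abs(q[0])<150 and abs(q[1])<200: print(nm,"brown",s[i].tolist(),np.round(q))
E
```

```text
time: 27.3
tool_pos: [516.9, -102.8, 193.6]
tcp_rot: [-3.141, 0.0, 2.963]
contact_force: [-0.5, 0.9, -0.0]
grip_width: 0.4
finger_force: 0.0
time: 27.8
tool_pos: [517.6, -98.5, 193.7]
tcp_rot: [3.141, -0.0, 2.97]
contact_force: [0.3, -0.1, 0.2]
grip_width: 0.3
finger_force: 0.0
top [251, 173, 28, 15, 262] x [21. 58.] y [ 19. 101.]
wrist [421, 138, 27, 4, 69] x [-56. -52.] y [55. 94.]
wrist [400, 198, 44, 27, 916] x [21. 53.] y [ 38. 100.]
```

The lid spans y = 38–100 mm at its shut height, which fits the given 62 mm. No tablets are left in view, so I'm handing in.

```bash
python3 -c "
from plant import workorder; print(workorder.close_job())"
```

```text
the job is handed in; nothing more can be done
None
```

I swept all five tablets into the trough, stood the scraper back fully down in its stand and shut the lid flat, then handed the job in after about 28 s of the 72 s allowed; no verdict was returned.

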